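Sweep the dropped nuts from under the roof into the empty tray

ROBOT

A 6-joint arm with a two-finger parallel gripper is mounted at the origin on the work surface. World frame = base frame: x ahead of the robot, y to its left, z up, the work surface at z = 0. Lengths are in mm, angles in rad, forces in N, time in s.
With the tool pointing down it reaches from about 325 to 875 mm from the base axis. Payload 4.4 kg.
Tool frame: the origin (TCP) lies on the centre line of the jaws, within the pads' length; the fingertips stand ahead of it and the grasp point (between the pads) lies 6 mm ahead of it (ctrl.tcp_to_tips is the z of the fingertips in the tool frame, in mm); z points along the fingers, y is the line along which they close (so a half turn about z gives the same grasp; the last joint's range is limited). The gripper opens to 85 mm and grips with 20 to 120 N. Pads are 22 mm wide; open, the fingers measure 114 mm over their backs; the gripper's body (76 mm by 85 mm) begins 54 mm behind the grasp point. The pads swing forward as they close: fully open they stand 13 mm farther back than shut.
Start: joints at [-1.327, 0.207, 1.542, -0, 1.393, -0.15], TCP at [220.616, -530.995, 256.282] pointing down, gripper open.
Joint ranges: [-2.73, 2.73], [-0.86, 2.22], [0.23, 2.46], [-1.11, 4.25], [0.08, 2.63], [-2.82, 2.82]. Speed limits (rad/s): [2.79, 2.79, 3.14, 3.14, 3.14, 3.14].

INTERFACE

Orientations are given as a 3x3 rotation matrix whose columns are the frame's x, y, z axes.
In Python, from plant import ctrl, sensors, optics gives the robot as it stands. Calls block until the motion is done:
- ctrl.move_ptp(position, orientation): joint-space move of the TCP to a pose.
- ctrl.move_l(position, rot=None, vel=150, threshold=None): straight line of the TCP; rot=None keeps the orientation; vel is the mean speed in mm/s. With threshold (N) it stops when the force on the tool has changed by that much, and returns True; else False.
- ctrl.set_joints(angles): joint-space move.
- ctrl.gripper_to(opening, force=None): finger opening in mm; force is the grip in N (None keeps the last); returns when the fingers have stopped.
- ctrl.hold(seconds).
- ctrl.solve_ik(position, orientation): joint angles nearest the present ones, or None.
- sensors.read_state(): the state.
- optics.grab_frame(name): name is "side" or "top"; returns (picture, depth): 384x512x3 uint8, red, green, blue; 384x512 float32, mm along the optical axis (not along the pixel's ray), 0 where there is no reading.
- optics.camera_params(name): a dict with "mtx" (3x3 intrinsics, pixels), "k1" (the pictures are not rectified: a ray, as slopes to the right and down, at radius r is drawn at 1 + k1 r^2 times it, then the intrinsics apply), "R" (3x3) and "t" (3): a world point X has camera coordinates R X + t. Camera axes: x right, y down, z forward; pixel columns grow to the right and rows downward; lengths in mm; the calibration is good to about 2 mm. A picture is of the moment at which its call begins. camera_params takes no time and is no camera call.
A pose or a line that the arm cannot do raises ctrl.MotionError and nothing moves.
- ctrl.finish_job(): hands the job in; it is judged then, once.
The state is a dict: "t": time; "q": joint angles; "qvel": joint speeds; "tau": joint torques, N m; "eef_pos": TCP position; "eef_rot": TCP orientation; "force": force on the tool from outside, world axes, zero at the start; "wrist_torque": the same for the moment, N m; "grip_width": finger opening in mm; "grasp_force": force on a finger pad.
Only numpy, scipy, OpenCV 4.12 (cv2) and the standard library are available. Lean on these libraries where they do the work, as an engineer would, in place of code of your own. Each camera call takes 0.05 s, during which the arm holds its last target. There are 200 camera calls.

TASK

Four nuts lie on the raised lane under the clear roof of the demonstration stand. Take the hand sweeper by its handle and sweep all of them off the lane into whichever of the two end trays is empty, keeping the fingers off the nuts, not bumping the roof and leaving the motor in the other tray and the things around undisturbed; then stand the sweeper upright on the bench again and let go.

Things in the scene. Friction and masses are not known exactly. Their poses are not given: they have to be found in the camera images.
- rig: Fixed stand with a raised lane along its y: white deck 260 mm long, its surface 45 mm above the bench, open at both ends (y = +-130 mm) above a tray. Lane 100 mm wide between lips 12 mm high, 6 mm thick (x = +-53 mm). Two columns 16 mm square behind it (x = 64, y = +-100 mm). Front (-x) faces the robot, open above the lip. Origin on the bench under the lane's centre, z up.
- roof: Fixed fragile clear acrylic sheet over the lane, 8 mm thick, with a thin aluminium front edge. In the rig's axes it spans x from -80 to 80 mm and y from -130 to 130 mm; its underside is 310 mm above the bench (265 mm above the deck). Its origin and axes are the rig's.
- tray_a: One of two identical fixed open grey trays, one at each end of the lane, in either order. 120 (x) by 100 (y) by 35 mm high, walls and floor 4 mm; it abuts the lane's end, its rim 10 mm below the deck. Origin under its centre on the bench, z up. A small motor stands in one of the two trays; the other is empty.
- tray_b: One of two identical fixed open grey trays, one at each end of the lane, in either order. 120 (x) by 100 (y) by 35 mm high, walls and floor 4 mm; it abuts the lane's end, its rim 10 mm below the deck. Origin under its centre on the bench, z up. A small motor stands in one of the two trays; the other is empty.
- nut_1: Loose steel hexagon nut lying flat on the lane of the rig, 14 mm high, 24 mm across flats, 28 mm across corners, 35 g. Origin at the centre of one flat face (the underside at the start), z through the bore.
- nut_2: Loose steel hexagon nut lying flat on the lane of the rig, 14 mm high, 24 mm across flats, 28 mm across corners, 35 g. Origin at the centre of one flat face (the underside at the start), z through the bore.
- nut_3: Loose steel round thumb nut lying flat on the lane of the rig, 14 mm high, 24 mm in diameter, 35 g. Origin at the centre of one flat face (the underside at the start), z through the bore.
- nut_4: Loose steel round thumb nut lying flat on the lane of the rig, 14 mm high, 24 mm in diameter, 35 g. Origin at the centre of one flat face (the underside at the start), z through the bore.
- sweeper: Loose hand sweeper standing on the bench, 180 g: black foot 80 (x) by 24 (y) by 30 mm high, its +-y sides sweep; pale wooden handle bar 20 by 16 mm (16 along y), 145 mm long, rising from the foot's top (x = -15, z = 28 mm) and leaning back to -x by 30 degrees from vertical. Origin: centre of the foot's underside, z up, x forward.
- sweeper_grip (a point): Point on the axis of the sweeper's handle, 120 mm up the handle and 25 mm from its top end: in the sweeper's axes x = -75, y = 0, z = 132 mm. Axes as the sweeper's.
- motor: Small loose demonstration motor, standing in one of the trays: base plate 50 by 40 mm, steel motor body 26 mm in diameter lying on it, 41 mm high. Origin under its base. Not to be disturbed.
- meter: Bystander: loose white measuring box, 110 (x) by 160 (y) by 35 mm high with knobs to 47 mm. Origin under its centre.
- solar: Bystander: loose small solar panel on a white foot 70 by 90 mm, 110 mm tall. Origin under its foot.
There are look-alikes about, which are no part of the job. What is shaped like the tray_a but blue or pink is not meant. Leave any blue look-alike of the sweeper alone.

How it is judged:
By the outcome, as a careful person would: the job done as asked, in the order asked, and still so for the second after the job is handed in, with the robot touching nothing.
It also fails if it takes over 61 s, if anything falls off the work surface, if the arm or the gripper's body presses on something with over 40 N, if the wrist force passes 120 N, or if a joint passes its speed limit or range.

## Working session

There is one attempt and no reset: what is moved stays moved. The work goes in short steps, each a Python script; the robot and the scene stay as the last script left them, time stands still between calls to the robot, and variables do not carry over. Pictures are saved under pics/ and viewed, at most 10 in all, crops included, and the job is handed in when it is done.

```bash
ls; mkdir -p pics; cat > h.py <<'E'
import numpy as np, cv2
from plant import ctrl, sensors, optics
def grab(n):
    im,d=optics.grab_frame(n); np.savez(f'/tmp/{n}.npz',im=im,d=d); return im,d
def load(n):
    z=np.load(f'/tmp/{n}.npz'); return z['im'],z['d']
def rays(n,uv):
    c=optics.camera_params(n);K=np.array(c['mtx']);R=np.array(c['R']);t=np.array(c['t'])
    uv=np.asarray(uv,float).reshape(-1,1,2)
    p=cv2.undistortPoints(uv,K,np.array([c['k1'],0,0,0.])).reshape(-1,2)
    d=np.c_[p,np.ones(len(p))]
    return -R.T@t, d@R   # unnormalised: depth-scale
def onplane(n,uv,z):
    o,d=rays(n,uv); s=(z-o[2])/d[:,2]; return o+d*s[:,None]
def bydepth(n,uv,dep):
    o,d=rays(n,uv); return o+d*np.asarray(dep).reshape(-1,1)
def proj(n,X):
    c=optics.camera_params(n);R=np.array(c['R']);t=np.array(c['t'])
    return cv2.projectPoints(np.asarray(X,float).reshape(-1,1,3),cv2.Rodrigues(R)[0],t,np.array(c['mtx']),np.array([c['k1'],0,0,0.]))[0].reshape(-1,2)
E
python3 - <<'E'
from h import *
for n in ('top','side'):
    im,d=grab(n); cv2.imwrite(f'pics/{n}0.png',cv2.resize(im[...,::-1],(800,600),interpolation=cv2.INTER_CUBIC))
    c=optics.camera_params(n); print(n,c, (d>0).mean())
print(ctrl.tcp_to_tips, sensors.read_state())
E
```

```text
pics
top {'mtx': array([[393.28879512,   0.        , 259.01568149],
       [  0.        , 393.28879512, 190.63538203],
       [  0.        ,   0.        ,   1.        ]]), 'k1': -0.01434225873646868, 'R': array([[-3.26345987e-03, -9.99664511e-01,  2.56946393e-02],
       [-9.93362379e-01,  2.86329185e-04, -1.15026528e-01],
       [ 1.14980581e-01, -2.58994724e-02, -9.93030052e-01]]), 't': array([ -14.62678651,  665.12585112, 1146.58623652])} 0.9962107340494791
side {'mtx': array([[416.77466659,   0.        , 250.74962119],
       [  0.        , 416.77466659, 194.65908525],
       [  0.        ,   0.        ,   1.        ]]), 'k1': 0.013991376471547749, 'R': array([[-0.87681908, -0.48072651, -0.0095039 ],
       [-0.25218946,  0.47662919, -0.84215503],
       [ 0.40937609, -0.73602081, -0.53915173]]), 't': array([ 550.16160725,  257.6259555 , 1080.81657211])} 0.996063232421875
25.0 {'t': 0.1, 'q': array([-1.32752576e+00,  2.07385547e-01,  1.54284244e+00,  5.58323898e-05,
        1.39352130e+00, -1.50535001e-01]), 'qvel': array([ 0.00030225, -0.00176326, -0.0034705 ,  0.0009635 ,  0.0004318 ,
       -0.00194402]), 'tau': array([-7.78118483e-04, -3.84096766e+01, -2.92549181e+01, -2.54840361e-04,
        4.90020378e-03,  5.39678254e-06]), 'eef_pos': array([ 220.45835616, -530.35542934,  255.1981447 ]), 'eef_rot': array([[ 9.23459423e-01,  3.83695813e-01, -4.66145937e-04],
       [ 3.83695910e-01, -9.23457098e-01,  2.10636693e-03],
       [ 3.77738396e-04, -2.12400268e-03, -9.99997673e-01]]), 'force': array([-0.15809021,  0.50902713,  0.67171017]), 'wrist_torque': array([-0.00600382, -0.00301052,  0.01629225]), 'grasp_force': 0.0, 'grip_width': 85.10721906417606}
```

View pics/top0.png

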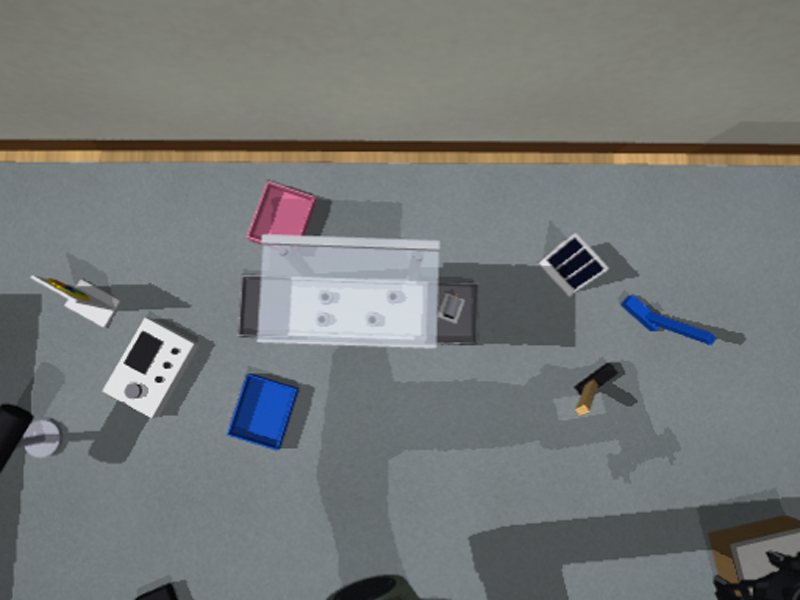

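View pics/side0.png

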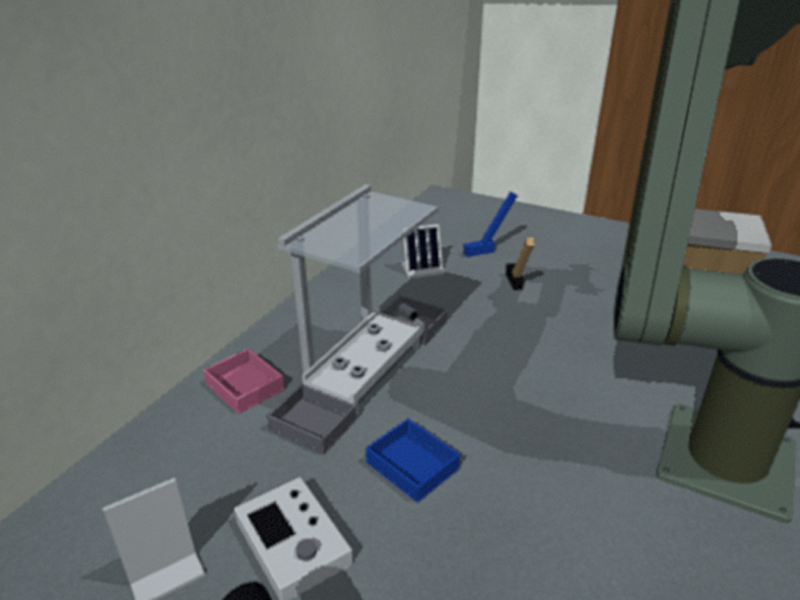

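Top view: empty tray (250,305); motor tray (452,305) with the motor in it; lane at columns 290–437 with nuts at (327,296), (395,296), (324,320) and (374,320). The sweeper, with black foot and wooden handle, is at (598,385). Candidates for it: black/wood (598,385) and the blue look-alike (665,320); I choose the black/wood one. In the side view it is at (517,262), and the blue one is at (490,235).

```bash
cat > m.py <<'E'
from h import *
np.set_printoptions(precision=1,suppress=True)
def comp(mask,seed):
    n,l=cv2.connectedComponents(mask.astype(np.uint8)); ys,xs=np.nonzero(l); 
    i=np.argmin((xs-seed[0])**2+(ys-seed[1])**2); return l==l[ys[i],xs[i]]
for n in('top','side'): print(n,'cam',rays(n,[[0,0]])[0])
crops=[]
for n,s,deckseed in(('top',(383,246),(230,188)),('side',(331,168),(235,225))):
    im,d=load(n); hsv=cv2.cvtColor(im,cv2.COLOR_RGB2HSV).astype(int); H,S,V=[hsv[...,i] for i in range(3)]
    X=bydepth(n,np.stack(np.meshgrid(np.arange(512),np.arange(384)),-1).reshape(-1,2),d.reshape(-1)).reshape(384,512,3)
    yy,xx=np.mgrid[:384,:512]; near=(abs(xx-s[0])<40)&(abs(yy-s[1])<40)
    wood=comp(near&(H>8)&(H<28)&(S>90)&(V>70),s); foot=comp(near&(V<40),s)
    for nm,m in(('wood',wood),('foot',foot)):
        P=X[m]; print(n,nm,m.sum(),'px',xx[m].mean(),yy[m].mean(),'z',np.percentile(P[:,2],[2,50,98]))
        hi=P[P[:,2]>np.percentile(P[:,2],2)]
        if nm=='wood':
            c=P.mean(0);u=np.linalg.svd(P-c,full_matrices=False)[2][0]; u*=np.sign(u[2]); print('  c',c,'dir',u*100,'ends',c+u*((P-c)@u).min(),c+u*((P-c)@u).max())
        else:
            T=P[abs(P[:,2]-30)<4]; print('  top',len(T),cv2.minAreaRect(T[:,:2].astype(np.float32)))
            print('  all',cv2.minAreaRect(P[P[:,2]>5][:,:2].astype(np.float32)))
    dm=comp((V>150 if n=='side' else V>190)&(S<40)&(abs(xx-deckseed[0])<(90 if n=='top' else 50))&(abs(yy-deckseed[1])<(40 if n=='top' else 40)),deckseed)
    print(n,'deck px',dm.sum(),'depth z',np.percentile(X[dm][:,2],[5,50,95]))
    P=onplane(n,np.c_[xx[dm],yy[dm]],45.); print('  rect',cv2.minAreaRect(P[:,:2].astype(np.float32)))
    out=im.copy(); out[dm]=out[dm]//2+[0,100,0]; out[wood]=[255,0,255]; out[foot]=[0,255,255]
    x0,y0=(140,140) if n=='top' else (160,110)
    crops.append(cv2.resize(out[y0:y0+130,x0:x0+300] if n=='top' else out[y0:y0+160,x0:x0+300],None,fx=2,fy=2))
    c0=im[s[1]-40:s[1]+40,s[0]-40:s[0]+40]; crops.append(cv2.copyMakeBorder(cv2.resize(c0,(0,0),fx=0,fy=0,dsize=(160,160)),0,0,0,440,cv2.BORDER_CONSTANT) if 0 else None)
a,b=crops[0],crops[2]; cv2.imwrite('pics/m1.png',np.vstack([a,b])[:600,:,::-1])
z=[cv2.resize(load(n)[0][s[1]-40:s[1]+40,s[0]-40:s[0]+40],(400,400),interpolation=cv2.INTER_CUBIC) for n,s in(('top',(383,246)),('side',(331,168)))]
cv2.imwrite('pics/m2.png',np.hstack(z)[...,::-1])
E
python3 m.py
```

```text
top cam [ 528.8   14.9 1215.5]
side cam [104.9 937.2 804.9]
top wood 171 px 375.12865497076024 254.36257309941521 z [ 40.9 118.1 159.3]
  c [ 477.5 -338.8  111.5] dir [-29.7  41.6  85.9] ends [ 506.8 -379.8   26.8] [ 459.9 -314.1  162.3]
top foot 173 px 383.2080924855491 240.7398843930636 z [ 7.7 31.2 36.9]
  top 115 ((506.88726806640625, -386.3800964355469), (25.17816734313965, 77.64449310302734), 35.31541442871094)
  all ((506.5777282714844, -204.64111328125), (52.820011138916016, 438.1264953613281), 1.0867698192596436)
top deck px 3747 depth z [316.4 319.  321.6]
  rect ((639.7295532226562, 93.35389709472656), (334.9057922363281, 127.85726928710938), 87.95182800292969)
side wood 112 px 334.41964285714283 164.57142857142858 z [ 35.8 103.3 155.6]
  c [ 473.9 -333.1  100.4] dir [-30.   39.1  87. ] ends [ 499.  -365.9   27.3] [ 454.7 -308.   156.1]
side foot 92 px 328.5978260869565 177.4673913043478 z [ 6.  24.1 32.6]
  top 41 ((504.5350341796875, -382.9691162109375), (24.378154754638672, 72.0013427734375), 34.28151321411133)
  all ((300.2168273925781, 257.40826416015625), (40.333003997802734, 1413.99072265625), 17.664291381835938)
side deck px 1377 depth z [42.9 46.1 58.3]
  rect ((644.65771484375, 80.20179748535156), (260.6659851074219, 102.99752044677734), 89.59716033935547)
```

View pics/m1.png

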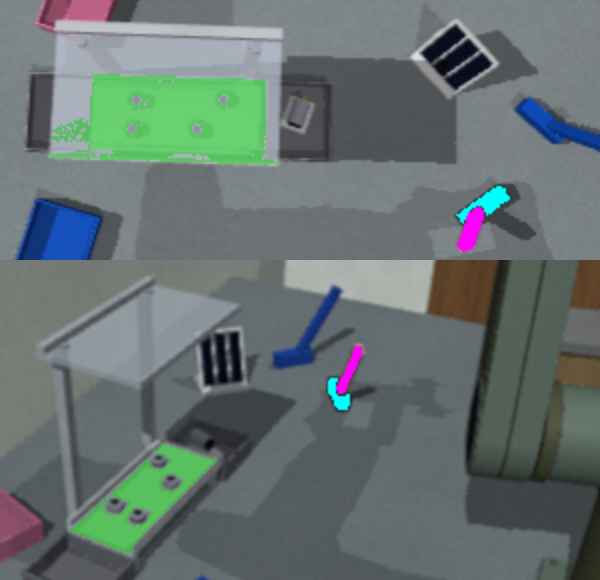

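View pics/m2.png

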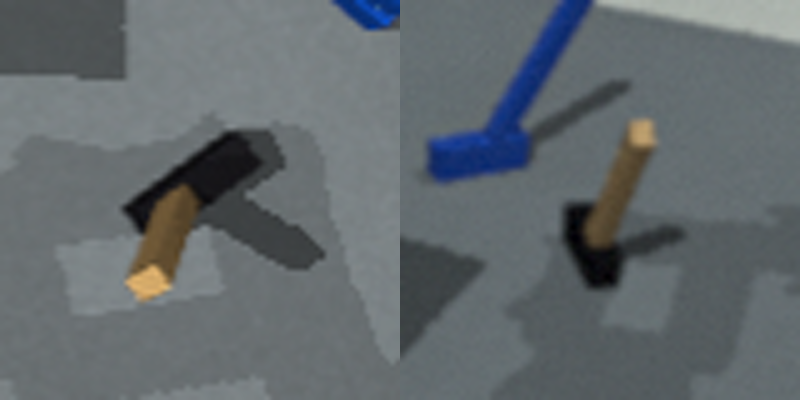

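Masks are right: sweeper foot (cyan) and handle (magenta) in both views, deck green. The crop confirms the black foot and wooden handle, with the blue one separate. Next: handle-end triangulation, rig fit, nuts and reach check.

```bash
cat > m3.py <<'E'
from h import *
np.set_printoptions(precision=1,suppress=True)
def tri(a,b):
    (o1,d1),(o2,d2)=rays('top',[a]),rays('side',[b]); d1,d2=d1[0],d2[0]
    s=np.linalg.lstsq(np.c_[d1,-d2],o2-o1,rcond=None)[0]; p,q=o1+s[0]*d1,o2+s[1]*d2
    return (p+q)/2,np.linalg.norm(p-q)
print('handle end',tri((372.6,262.6),(339.4,154.6)))
im,d=load('side'); g=cv2.cvtColor(im,cv2.COLOR_RGB2GRAY)
X=bydepth('side',np.stack(np.meshgrid(np.arange(512),np.arange(384)),-1).reshape(-1,2),d.reshape(-1)).reshape(384,512,3)
R=(abs(X[...,0]-645)<75)&(abs(X[...,1]-80)<250)
D=R&(abs(X[...,2]-45)<4)&(abs(X[...,1]-80)<135); P=X[D]; print('deck z',np.median(P[:,2]),cv2.minAreaRect(P[:,:2].astype(np.float32)))
for lo,hi in((580,605),(685,712)):
    L=R&(X[...,2]>54)&(X[...,2]<62)&(X[...,0]>lo)&(X[...,0]<hi)&(abs(X[...,1]-80)<128); P=X[L]
    if len(P)>9: print('lip',len(P),P.mean(0),'slope deg',np.degrees(np.polyfit(P[:,1],P[:,0],1)[0]), P[:,1].min(),P[:,1].max())
N=R&(X[...,2]>50)&(X[...,2]<66)&(X[...,0]>600)&(X[...,0]<688)&(abs(X[...,1]-80)<125)
n,l,st,c=cv2.connectedComponentsWithStats(N.astype(np.uint8))
for i in range(1,n):
    if st[i,4]>15: P=X[l==i]; print('nut',st[i,4],c[i],P.mean(0),P[:,2].max(),P[:,1].min(),P[:,1].max())
# trays
for lo,hi in((-170,-52),(212,325)):
    T=(abs(X[...,0]-645)<70)&(X[...,1]>lo)&(X[...,1]<hi); P=X[T&(X[...,2]>29)&(X[...,2]<38)]; print('tray rim',len(P),cv2.minAreaRect(P[:,:2].astype(np.float32)),'max z in it',np.percentile(X[T][:,2],99))
# reach
from scipy.spatial.transform import Rotation as Ro
def pose(sw,yaw,p,s):
    A=Ro.from_euler('z',yaw,degrees=True).as_matrix(); p=np.radians(p)
    z=np.array([np.cos(p),0,-np.sin(p)]);y=np.array([0,s,0.]);T=np.c_[np.cross(y,z),y,z]
    g=np.array(sw)+A@[-75,0,132]; return g-6*(A@z),A@T
for p in(25,35,45,55):
  for s in(1,-1):
    r=[]
    for sw,yaw in(((506,-385,0),-54.8),((506,-385,120),-54.8),((644,-28,46),-.4),((540,-28,90),-.4),((645,232,46),-.4),((540,232,90),-.4)):
        q=ctrl.solve_ik(*pose(sw,yaw,p,s)); r.append(None if q is None else np.round(q,2).tolist())
    print(p,s,*r,sep='\n  ')
E
python3 m3.py
```

```text
handle end (array([ 456.5, -318.4,  151. ]), np.float64(0.8237386278305922))
deck z 45.87676645858568 ((650.8817138671875, 75.68014526367188), (260.9130554199219, 131.271240234375), 88.60027313232422)
lip 162 [591.   89.   57.4] slope deg 2.1035461121508217 -46.89376077736529 207.83252460538245
lip 168 [697.4  85.1  57.2] slope deg 1.5868595010103426 -46.96388999805981 202.69020391067818
nut 44 [238.4 209.5] [664.7  11.7  57.9] 62.101997589333564 -0.8632368142552878 22.989865948540114
nut 53 [244.6 219.9] [620.2  51.2  58. ] 63.10759323009165 34.394265871222615 64.29327026386011
nut 65 [216.9 231.7] [663.3 139.4  57.6] 63.656958044328235 120.50798448501052 152.24527693479627
nut 56 [228.3 237. ] [620.7 145.2  57.8] 62.36428862064611 122.44922194179765 155.95117704080258
tray rim 157 ((637.3798828125, -106.94235229492188), (102.62318420410156, 121.98065948486328), 87.75237274169922) max z in it 319.43134049385213
tray rim 231 ((650.4122924804688, 259.4523620605469), (91.38906860351562, 123.00109100341797), 88.22180938720703) max z in it 37.0140415287389
25
  1
  [-0.59, 0.25, 2.3, 3.7
[... 851 characters left out ...]
0.15, 2.09, -0.48, 0.48, 2.22]
  [-0.31, -0.04, 2.19, 0.75, 0.32, 0.63]
  [-0.44, -0.44, 2.37, 0.6, 0.56, 0.73]
  [0.37, 0.11, 2.03, -0.82, 0.37, 2.63]
  [0.49, -0.17, 2.18, -0.74, 0.53, 2.6]
55
  1
  [-0.68, 0.09, 2.08, -0.41, 0.41, -0.97]
  [-0.68, -0.11, 1.98, -0.25, 0.69, -1.15]
  [-0.28, -0.02, 2.07, 0.32, 0.52, -2.08]
  [-0.38, -0.37, 2.25, 0.33, 0.71, -2.14]
  [0.34, 0.12, 1.93, -0.39, 0.54, -0.95]
  [0.44, -0.15, 2.08, -0.4, 0.68, -0.88]
55
  -1
  [-0.68, 0.09, 2.08, -0.41, 0.41, 2.17]
  [-0.68, -0.11, 1.98, -0.25, 0.69, 1.99]
  [-0.28, -0.02, 2.07, 0.32, 0.52, 1.06]
  [-0.38, -0.37, 2.25, 0.33, 0.71, 1.0]
  [0.34, 0.12, 1.93, -0.39, 0.54, 2.2]
  [0.44, -0.15, 2.08, -0.4, 0.68, 2.27]
```

```bash
cat > g.py <<'E'
from h import *
from scipy.spatial.transform import Rotation as Ro
np.set_printoptions(precision=2,suppress=True)
PITCH=50; RIG=np.array([643.9,78,0]); RYAW=-1.8; SW0=np.array([506,-386.,0]); SYAW=-54.8
def A(yaw): return Ro.from_euler('z',yaw,degrees=True).as_matrix()
def pose(sw,yaw,back=0,off=(0,0,0)):
    """TCP pose that puts the held sweeper's origin at sw; off = measured in-hand offset (sweeper axes)"""
    a=A(yaw);p=np.radians(PITCH);z=np.array([np.cos(p),0,-np.sin(p)]);y=np.array([0,1,0.])
    T=np.c_[np.cross(y,z),y,z]; g=np.array(sw)+a@(np.array([-75,0,132.])-off)
    return g-(6+back)*(a@z),a@T
def rig(x,y,z): return RIG+A(RYAW)@[x,y,z]
def st(m): s=sensors.read_state(); print(m,'t',round(s['t'],2),s['eef_pos'],'F',s['force'],'grip',round(s['grip_width'],1),round(s['grasp_force'],1))
E
python3 - <<'E'
from g import *
for sw,y in((SW0,SYAW),(SW0+[0,0,80],SYAW),(rig(-115,-108,70),RYAW),(rig(0,-108,46),RYAW),(rig(0,0,46),RYAW),(rig(0,150,46),RYAW),(rig(-115,150,80),RYAW)): print(ctrl.solve_ik(*pose(sw,y)))
ctrl.move_ptp(*pose(SW0,SYAW,100)); st('pre')
ctrl.move_l(pose(SW0,SYAW)[0],vel=120,threshold=8); st('at')
im,_=grab('side'); a=im[110:230,270:430]; im,_=grab('top'); b=im[180:300,310:470]
cv2.imwrite('pics/g1.png',cv2.resize(np.hstack([a,b]),(800,300),interpolation=cv2.INTER_CUBIC)[...,::-1])
E
```

```text
[-0.67  0.09  2.13 -0.65  0.31 -0.72]
[-0.67 -0.07  2.08 -0.4   0.49 -0.99]
[-0.41 -0.42  2.36  0.44  0.58 -2.24]
[-0.29 -0.04  2.14  0.44  0.4  -2.18]
[ 0.   -0.01  2.11 -0.06  0.35 -1.49]
[ 0.36  0.12  1.97 -0.58  0.46 -0.73]
[ 0.49 -0.15  2.15 -0.6   0.6  -0.64]
pre t 1.36 [ 423.98 -270.05  214.21] F [-0.65  0.81  0.43] grip 85.4 0.0
at t 2.34 [ 460.57 -321.87  136.92] F [ 0.15  0.7  -0.42] grip 85.6 0.0
```

View pics/g1.png

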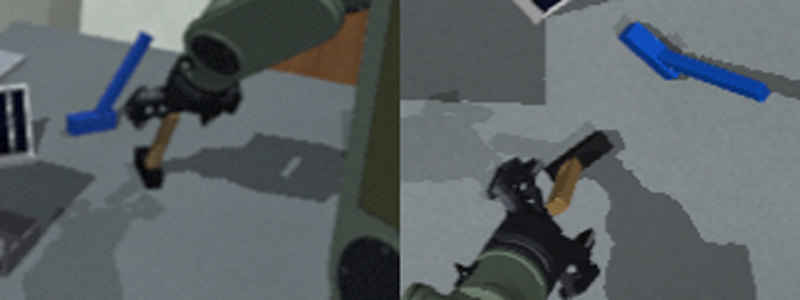

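The handle sits between the open fingers: side view near (170,110), top view near (565,185). Closing and lifting.

```bash
python3 - <<'E'
from g import *
ctrl.gripper_to(30,60); st('30'); ctrl.gripper_to(10,90); st('closed')
p=pose(SW0,SYAW)[0]
ctrl.move_l(p+[0,0,90],vel=100); st('up')
ctrl.move_ptp(*pose(rig(-120,-108,90),RYAW)); st('pre-lane'); ctrl.hold(.3)
for n in('top','side'): grab(n)
im,_=load('side'); a=im[80:280,160:426]; im,_=load('top'); b=im[120:320,190:456]
cv2.imwrite('pics/g2.png',cv2.resize(np.hstack([a,b]),(800,300),interpolation=cv2.INTER_CUBIC)[...,::-1])
# measure the foot: dark pixels near prediction with right depth
R=A(RYAW); c0=rig(-120,-108,90)
for n in('top','side'):
    im,d=load(n); X=bydepth(n,np.stack(np.meshgrid(np.arange(512),np.arange(384)),-1).reshape(-1,2),d.reshape(-1)).reshape(384,512,3)
    L=(X-c0)@R; m=(im.max(2)<45)&(abs(L[...,0])<60)&(abs(L[...,1])<30)&(L[...,2]>-15)&(L[...,2]<50)
    P=L[m]; print(n,m.sum(),'x',np.percentile(P[:,0],[1,99]),'y',np.percentile(P[:,1],[1,99]),'z',np.percentile(P[:,2],[1,50,99]))
    T=P[P[:,2]>np.percentile(P[:,2],98)-7]; print(cv2.minAreaRect(T[:,:2].astype(np.float32)),T[:,2].mean())
E
```

```text
30 t 3.02 [ 460.55 -321.53  136.6 ] F [-0.04 -0.04 -1.02] grip 30.3 0.0
closed t 3.28 [ 460.6  -321.57  136.63] F [-0.74 -0.28 -0.3 ] grip 14.8 87.5
up t 4.33 [ 459.89 -321.09  225.22] F [ 0.07  0.27 -1.37] grip 14.9 87.5
pre-lane t 5.49 [441.89 -24.18 226.6 ] F [ 0.63 -0.46 -1.12] grip 14.7 87.6
top 123 x [-32.53  38.32] y [-11.49   8.99] z [16.05 30.62 35.57]
((15.67112922668457, -1.7538204193115234), (46.642845153808594, 19.578088760375977), 1.1798771619796753) 31.08630260509985
side 272 x [-39.39  38.63] y [-12.56  14.52] z [ 2.44 21.   33.14]
((0.5670089721679688, 0.23830032348632812), (25.328702926635742, 79.53807830810547), 88.50993347167969) 30.061664828753322
```

View pics/g2.png

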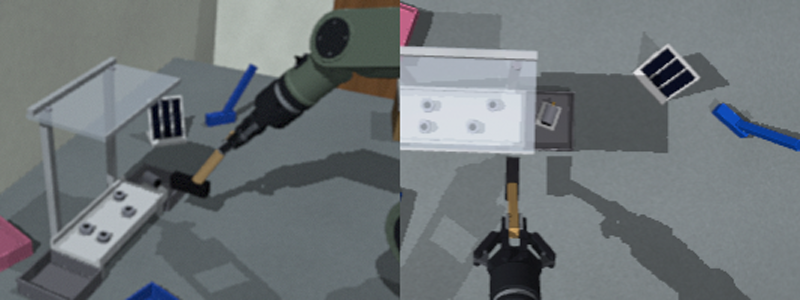

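The sweeper is held as planned, foot offset under 2 mm and yaw about 1°. It stands in front of the lane's motor end, at top view (512,180). Inserting, then touching down.

```bash
python3 - <<'E'
from g import *
P=lambda x,y,z: pose(rig(x,y,z),RYAW)[0]
ctrl.move_l(P(-120,-108,68),vel=80)
print(ctrl.move_l(P(0,-108,68),vel=80,threshold=8)); st('in')
print(ctrl.move_l(P(0,-108,52),vel=40,threshold=6)); st('52')
hit=ctrl.move_l(P(0,-108,40),vel=12,threshold=4); st(f'touch {hit}'); 
ctrl.hold(.2); st('rest')
print('implied foot z', 45-0, 'tcp z at 45 would be',P(0,-108,45)[2])
for n in('top','side'): grab(n)
im,_=load('side'); a=im[80:280,160:426]; im,_=load('top'); b=im[120:320,190:456]
cv2.imwrite('pics/g3.png',cv2.resize(np.hstack([a,b]),(800,300),interpolation=cv2.INTER_CUBIC)[...,::-1])
E
```

```text
False
in t 7.97 [561.3  -27.42 204.47] F [ 0.62  0.6  -2.52] grip 14.8 87.6
False
52 t 8.52 [561.51 -27.46 188.13] F [ 0.05  0.14 -1.49] grip 14.8 87.6
touch True t 9.16 [561.67 -27.46 181.57] F [-1.01 -0.19  3.51] grip 15.3 88.2
rest t 9.36 [561.56 -27.42 181.5 ] F [-1.22  0.55  5.61] grip 15.1 88.2
implied foot z 45 tcp z at 45 would be 181.59626665871386
```

View pics/g3.png

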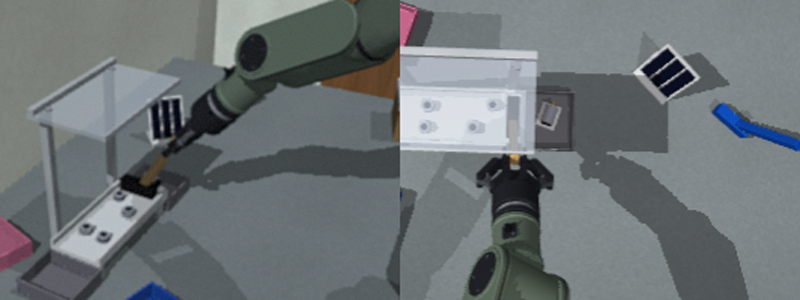

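The foot stands on the deck at the -y end behind all four nuts, at side view (140,185), and it touched at the expected height. Sweeping toward +y.

```bash
python3 - <<'E'
from g import *
P=lambda x,y,z: pose(rig(x,y,z),RYAW)[0]
ctrl.move_l(P(0,-108,46.7),vel=20); st('lift')
print(ctrl.move_l(P(0,40,46.7),vel=60,threshold=15)); st('mid')
print(ctrl.move_l(P(0,105,46.7),vel=60,threshold=15)); st('near')
print(ctrl.move_l(P(0,152,46.7),vel=45,threshold=15)); st('end'); ctrl.hold(.3)
for n in('top','side'): grab(n)
im,_=load('side'); a=im[130:330,110:376]; im,_=load('top'); b=im[100:300,100:366]
cv2.imwrite('pics/g4.png',cv2.resize(np.hstack([a,b]),(800,300),interpolation=cv2.INTER_CUBIC)[...,::-1])
E
```

```text
lift t 9.8 [560.9  -27.14 182.36] F [-2.25  0.02  0.41] grip 15.4 88.0
False
mid t 12.42 [566.29 120.34 183.24] F [-0.71 -0.05 -1.71] grip 14.9 87.7
False
near t 13.65 [568.3  185.28 183.19] F [-0.05 -0.67 -1.21] grip 14.6 87.7
False
end t 14.84 [569.79 232.18 183.2 ] F [ 1.02  0.05 -2.68] grip 14.7 87.7
```

View pics/g4.png

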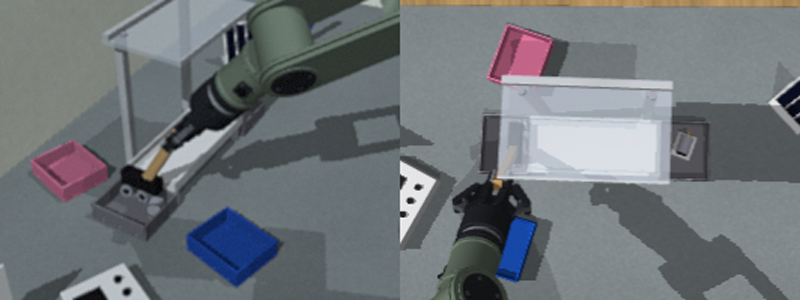

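The deck is clear and the nuts are in the empty tray at side view (140,195). Withdrawing, then checking.

```bash
python3 - <<'E'
from g import *
P=lambda x,y,z: pose(rig(x,y,z),RYAW)[0]
ctrl.move_l(P(0,152,70),vel=60); ctrl.move_l(P(0,0,70),vel=150); ctrl.move_l(P(-120,0,72),vel=100); st('out')
ctrl.move_ptp(*pose(SW0+[0,0,90],SYAW)); st('above'); ctrl.hold(.3)
for n in('top','side'): grab(n)
im,_=load('side'); a=im[160:310,150:310]; im,_=load('top'); b=im[140:290,130:290]; c=load('side')[0][100:250,260:420]
cv2.imwrite('pics/g5.png',cv2.resize(np.hstack([a,b,c]),(800,250),interpolation=cv2.INTER_CUBIC)[...,::-1])
E
```

```text
out t 18.3 [445.62  84.24 208.96] F [-0.13  0.23 -1.47] grip 15.0 87.7
above t 19.82 [ 460.65 -320.69  226.25] F [ 0.83  0.98 -1.41] grip 15.1 87.7
```

View pics/g5.png

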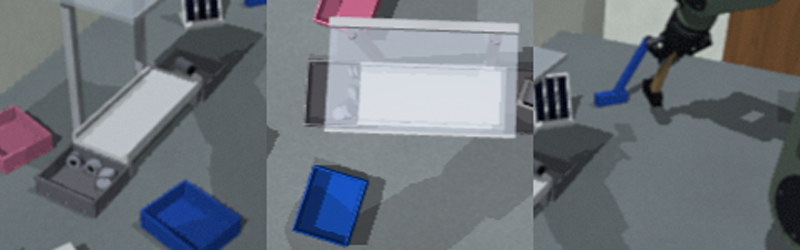

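All four nuts are in the empty tray at (75–105,160–185), the lane is clear and the motor is in place. Setting the sweeper down.

```bash
python3 - <<'E'
from g import *
P=lambda z,b=0: pose(SW0+[0,0,z],SYAW,b)[0]
ctrl.move_l(P(8),vel=90); st('8')
print(ctrl.move_l(P(-6),vel=12,threshold=4)); st('touch'); ctrl.hold(.3); st('rest')
ctrl.gripper_to(30); ctrl.hold(.2); ctrl.gripper_to(85); st('open')
p=sensors.read_state()['eef_pos']; z=pose(SW0,SYAW)[1][:,2]
ctrl.move_l(p-130*z,vel=100); ctrl.move_l(p-130*z+[0,0,60],vel=150); ctrl.hold(.5); st('away')
for n in('top','side'): grab(n)
a=load('side')[0][90:210,260:420]; b=load('top')[0][180:300,290:450]
cv2.imwrite('pics/g6.png',cv2.resize(np.hstack([a,b]),(800,300),interpolation=cv2.INTER_CUBIC)[...,::-1])
E
```

```text
8 t 21.27 [ 460.92 -321.78  145.02] F [-0.47  0.68 -1.81] grip 14.6 87.7
True
touch t 22.0 [ 460.59 -321.46  136.57] F [0.07 0.15 2.36] grip 14.7 88.2
rest t 22.3 [ 460.46 -321.38  136.49] F [-0.8   0.49  5.22] grip 15.4 88.5
open t 23.38 [ 459.29 -320.67  135.03] F [ 0.01 -0.5  -0.64] grip 84.8 0.0
away t 25.88 [ 411.03 -252.34  294.29] F [-0.58  0.43 -0.38] grip 84.7 0.0
```

View pics/g6.png

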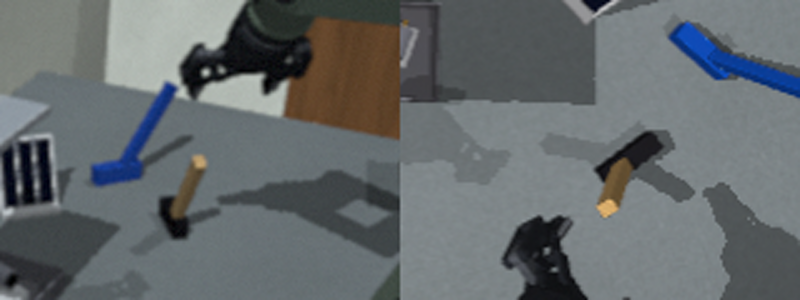

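The sweeper stands upright on the bench at side view (180,205) and the gripper is clear of it.

```bash
python3 -c "
from h import *
print(ctrl.finish_job())"
```

```text
the job is handed in; nothing more can be done
None
```

The job is handed in at about 26 s: all four nuts are in the empty tray, the motor, roof and things around look undisturbed, and the sweeper stands upright on the bench, released.

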